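Unlock the souvenir shop's till drawer

ROBOT

A 6-joint arm with a two-finger parallel gripper is mounted at the origin on the work surface. World frame = base frame: x ahead of the robot, y to its left, z up, the work surface at z = 0. Lengths are in mm, angles in rad, forces in N, time in s.
With the tool pointing down it reaches from about 350 to 775 mm from the base axis. Payload 7.3 kg.
Tool frame: the origin (TCP) lies between the finger pads; the fingertips stand 25 mm ahead of it and the grasp point (between the pads) lies 6 mm ahead of it; z points along the fingers, y is the line along which they close (so a half turn about z gives the same grasp; the last joint's range is limited). The gripper opens to 92 mm and grips with 3 to 60 N. Pads are 19 mm wide; open, the fingers measure 130 mm over their backs; the gripper's body (75 mm by 190 mm) begins 47 mm behind the grasp point.
Start: joints at [0.998, 0.342, 1.524, -0, 1.275, -0.146], TCP at [217.316, 477.929, 251.741] pointing down, gripper open.
Joint ranges: [-2.53, 2.53], [-0.77, 2.02], [0.04, 2.7], [-1, 4.14], [0.28, 2.66], [-3.11, 3.11]. Speed limits (rad/s): [2.57, 2.57, 3.14, 3.14, 3.14, 3.14].

INTERFACE

Orientations are given as [roll, pitch, yaw] about the fixed x, y, z axes, in that order (R = Rz(yaw) Ry(pitch) Rx(roll)).
In Python, from plant import bot gives the robot as it stands.
- The arm moves only by the tool play_rows, never from a script. Its argument "commands" is a list of rows, each an object of numbers: "x", "y", "z": the shift along the tool's x, y, z in m; "twist": the turn about the tool's z in degrees. In form: [{"x": .., "y": .., "z": .., "twist": ..}, ...]. A call has exactly 8 rows; each row is the pose to reach, as a shift and turn from the pose commanded when the call began, along the tool's axes at that moment; what a row does not reach only later rows make up. A row lasts 1/10 s, in which the tool goes at most 50 mm and 8.59 degrees, less where a joint would pass 70% of its speed; a pose out of reach is approached as far as the arm can. A call with a gripper value outside its range is refused whole. "jaw" is the closure, from 0 (fully open) to 1 (shut), set as the call begins (left out, the last holds). The fingers move at their own pace and stop on an object; the grip force is fixed at half the most. Time passes only in rows, so rows that repeat a pose let the fingers close, or fill a call up. It gives the time, the measured TCP pose, the force, the opening and the grip force at its end, in the units of the state.
- bot.get_obs(): the state, without advancing time (a new reading comes with each control period).
- bot.capture(name): name is "side" or "top"; returns a dict with "pixels" (480x640x3 uint8, red, green, blue), "fx", "fy", "cx", "cy" (pixels), "k1" (the pictures are not rectified: a ray, as slopes to the right and down, at radius r is drawn at 1 + k1 r^2 times it, then the intrinsics apply), "eye" and "rotation" of the camera in the world. Camera axes: x right, y down, z forward; pixel columns grow to the right and rows downward; lengths in mm; the calibration is good to about 2 mm. A picture is of the moment at which its call begins. There is no depth.
- bot.close_job(): hands the job in; it is judged then, once.
The state is a dict: "time": time; "joint_positions": joint angles; "dq": joint speeds; "tau": joint torques, N m; "tool_pos": TCP position; "tcp_rot": TCP orientation; "contact_force": force on the tool from outside, world axes, zero at the start; "moment": the same for the moment, N m; "grip_width": finger opening in mm; "finger_force": force on a finger pad.
Only numpy, scipy, OpenCV 4.12 (cv2) and the standard library are available. Lean on these libraries where they do the work, as an engineer would, in place of code of your own. Each camera call takes 0.05 s, during which the arm holds its last target. There are 200 camera calls.

TASK

A tea tin has been left standing over the keyhole of the wooden till: lift it off and stand it gently, upright, on the low display board, then let go of it. Take the key with the square head out of the key stand, push it fully home into the till's keyhole and turn it clockwise until the drawer springs out a little. Let go of the key, leaving it fully home in the lock, and pull the drawer fully open by its handle; leave the round-headed key, the doll, the gift box and the cup where they are.

Things in the scene. Friction and masses are not known exactly. Their poses are not given: they have to be found in the camera images.
- till: fixed wooden till (cash drawer case), 220 deep (x) x 240 wide (y) x 110 mm high. Origin: centre of its underside, on the counter. Its front looks along its -x axis, towards the robot; the drawer comes out that way.
- keyway (a point): centre of the keyhole's mouth, in the round steel lock face (30 mm across) flush in the till's top (till frame x -55, y 0, z 110 mm). The hole goes straight down: a slot 14 mm long along this frame's x, 6 mm wide along y, 30 mm deep. The frame turns with the lock; z up. Hidden under the tin at the start.
- lock (a joint): turn of the lock in rad, clockwise seen from above positive; the slot lies along the till's x axis at 0. Starts between -0.15 and 0.15, stops at 1.5. It stays where it is left and resists with about 0.1 N m. Beneath, a hidden tongue bolts the drawer; it lets the drawer go at about 0.7 rad. The key has about 0.15 rad of play in the slot.
- drawer (a joint): how far the drawer is out, in m: 0 shut, 0.09 at its end stop. When the bolt lets go, a spring pushes it out by itself to about 0.025; from there it takes under 4 N to pull and stays where it is left.
- drawer_handle (a point): middle of the handle bar of the drawer: a horizontal steel bar 10 mm thick and 100 mm long along this frame's y axis, 42 mm in front of the drawer's front face and 74 mm above the counter (36 mm below the till's top); it moves with the drawer along this frame's -x axis.
- key_stand: fixed dark wooden block 120 (x) x 50 (y) x 40 mm high with two slots in its top, 64 mm apart along its x axis, each holding one key upright. Origin: centre of its underside.
- till_key: the key to use: square black head 28 wide (x) x 9 thick (y) x 36 mm high; below it a flat steel blade 28 mm long, 12 wide (x) x 4 mm thick (y), its last 6 mm tapered to 6 x 1.5 mm. Origin: centre of the head's underside, where the blade begins; z up. Stands with the head's underside on the stand's top. Alike after half a turn. 25 to 45 g. Fully home, its head rests on the lock face.
- round_key: the other key, not to be used and to be left in the stand: black head that is a round disc 34 mm across and 9 mm thick on a short neck, 38 mm high, wider blade (15 mm). Origin and axes as for the other key.
- tin: loose green tea tin with a paper band, a cylinder 53 mm in diameter and 70 mm high, 100 to 220 g, standing on the till over the keyhole. Origin: centre of its underside.
- board: fixed low dark wooden display board, 140 x 140 x 15 mm high, on the counter, empty. Origin: centre of its underside. Either the board or the key stand is on the left.
- doll: loose wooden doll, 34 mm across and 79 mm high, standing on the back part of the till's top. Origin: centre of its underside. To be left alone.
- gift_box: loose white gift box with a red band, 90 x 65 x 40 mm high, on the counter to the left of the till. Origin: centre of its underside. To be left alone.
- cup: loose blue ceramic cup, 68 mm across and 75 mm high, on the counter to the right of the till. Origin: centre of its underside. To be left alone.
There are look-alikes about, which are no part of the job. Of the things like the board, leave any that is green; of the rest the larger one is meant.

How it is judged:
By the outcome, as a careful person would: the job done as asked, in the order asked, and still so for the second after the job is handed in, with the robot touching nothing.
It also fails if it takes over 70 s, if anything falls off the work surface, if the arm or the gripper's body presses on something with over 40 N, if the wrist force passes 120 N, or if a joint passes its speed limit or range.

## Working session

There is one attempt and no reset: what is moved stays moved. The work goes in short steps, Python scripts to look and compute and a tool call to move; the robot and the scene stay as the last step left them, time stands still between calls to the robot, and variables do not carry over. Pictures are saved under pics/ and viewed, at most 10 in all, crops included, and the job is handed in when it is done.

Besides the shell and the picture viewer there is one more tool, called after "Emit:" as name(argument=value, ...) on one line, values as JSON. play_rows: Moves the arm, as the interface text tells. Its arguments: {"type":"object","properties":{"commands":{"type":"array"},"jaw":{"type":"number"}},"required":["commands"]}

```bash
mkdir -p pics; ls
cat > h.py <<'E'
import numpy as np, cv2
from plant import bot
def shot(n,f=None):
    c=bot.capture(n)
    if f: cv2.imwrite('pics/'+f,c['pixels'][:,:,::-1])
    return c
def ray(c,u,v):
    d=np.array([(u-c['cx'])/c['fx'],(v-c['cy'])/c['fy']]); p=d.copy()
    for _ in range(20): p=d/(1+c['k1']*(p@p))
    return np.array(c['eye'],float),np.array(c['rotation'],float)@np.array([p[0],p[1],1.])
def onz(c,u,v,z):
    e,r=ray(c,u,v); return e+r*(z-e[2])/r[2]
def proj(c,P):
    q=np.array(c['rotation'],float).T@(np.asarray(P,float)-np.array(c['eye'],float)); p=q[:2]/q[2]
    p=p*(1+c['k1']*(p@p)); return np.array([p[0]*c['fx']+c['cx'],p[1]*c['fy']+c['cy']])
def st():
    o=bot.get_obs(); print({k:np.round(o[k],3).tolist() for k in ('time','tool_pos','tcp_rot','contact_force','grip_width','finger_force','joint_positions')})
E
python3 - <<'E'
from h import *
for n in('top','side'):
    c=shot(n,n+'0.png'); print(n,c['eye'],np.round(c['rotation'],3).tolist(),c['fx'],c['k1'],c['cx'],c['cy'])
st()
E
```

```text
pics
top [ 303.74719688  -54.62956512 1556.75989239] [-2.996, -0.015, -1.571] 598.2003980766254 -0.10512412693028872 320.3855827545007 232.6039814991136
side [  17.21253904 -648.88947634  663.59621086] [-2.207, 0.02, -0.736] 446.0560795963067 -0.06421772844522956 313.05967413947536 247.17892674668107
{'time': 0.1, 'tool_pos': [217.146, 477.627, 251.13], 'tcp_rot': [-3.14, -0.0, 2.715], 'contact_force': [0.023, -0.89, 0.104], 'grip_width': 91.777, 'finger_force': 0.0, 'joint_positions': [0.998, 0.343, 1.525, 0.0, 1.275, -0.146]}
```

View pics/top0.png

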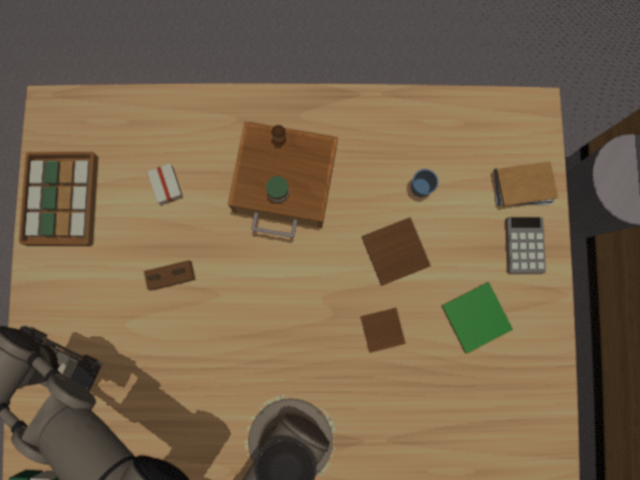

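View pics/side0.png

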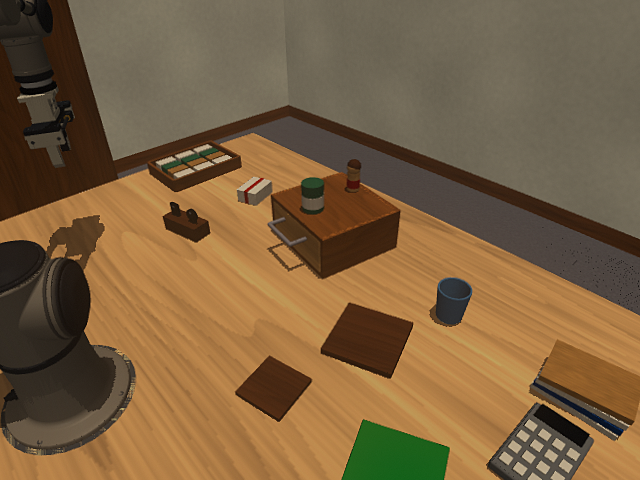

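The top view shows the tin at (277,188), the till's top with corners around (245,123), (337,137), (322,226) and (230,208), the larger brown board at (396,251) and the key stand at (169,275). The side view shows the two keys at (175,208) and (191,214). The camera rotation is given as roll/pitch/yaw, so I'll fix the helper and zoom in.

Run:
```python
s=open('h.py').read()
s=s.replace("np.array(c['rotation'],float)","Rm(c)")
s=s.replace("def ray","from scipy.spatial.transform import Rotation as Ro\ndef Rm(c): return Ro.from_euler('xyz',c['rotation']).as_matrix()\ndef ray",1)
open('h.py','w').write(s)
from h import *
a=cv2.imread('pics/top0.png');b=cv2.imread('pics/side0.png')
def crop(i,u,v,w,h,k): return cv2.resize(i[v:v+h,u:u+w],(w*k,h*k),interpolation=cv2.INTER_CUBIC)
o=np.zeros((600,800,3),np.uint8)
o[:360,:360]=crop(a,225,118,120,120,3)
o[:240,400:800]=crop(a,135,250,80,48,5)
o[250:550,400:800]=crop(b,155,190,80,60,5)
o[370:600,0:360]=crop(b,260,150,180,115,2)
cv2.imwrite('pics/z1.png',o)
c=bot.capture('top');s=bot.capture('side')
for n,q in(('board',[(413,219),(429,262),(381,284),(363,241)]),):
    for u,v in q: print(n,onz(c,u,v,15).round(0))
q=[(245,123),(337,137),(322,226),(230,208)]
P=[onz(c,u,v,110) for u,v in q]; print('till',np.round(P,0).tolist(),[np.linalg.norm(P[i]-P[i-1]).round() for i in range(4)])
print('side sees board/stand',proj(s,onz(c,396,251,15)),proj(s,onz(c,277,188,180)))
```

```text
board [ 566. -321.   15.]
board [ 452. -360.   15.]
board [ 395. -234.   15.]
board [ 507. -188.   15.]
till [[794.0, 114.0, 110.0], [758.0, -118.0, 110.0], [532.0, -80.0, 110.0], [576.0, 146.0, 110.0]] [np.float64(220.0), np.float64(235.0), np.float64(229.0), np.float64(231.0)]
side sees board/stand [367.33595995 335.37977066] [310.94111536 183.26410126]
```

View pics/z1.png

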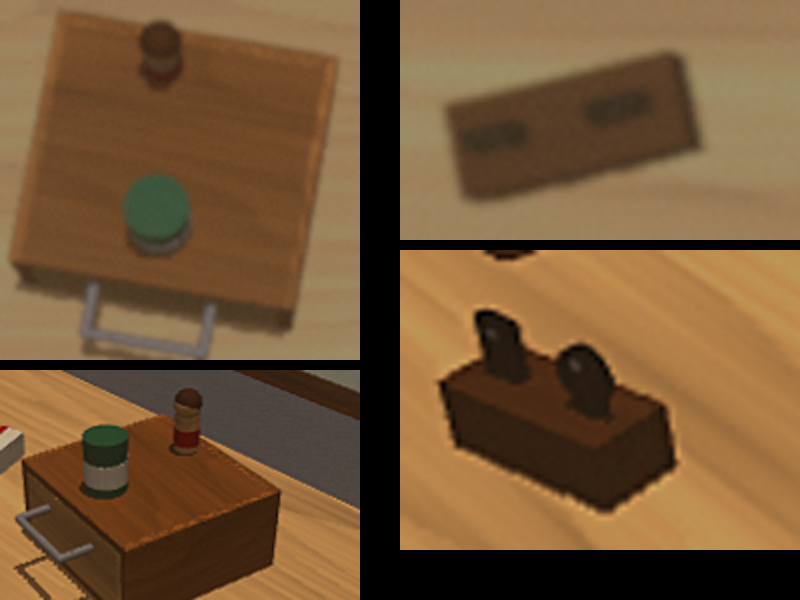

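In this zoom the square-headed key is the left one, at top pixel (154,277). The round one is at (178,271). The tin top is at about (277,187) and the handle bar runs from (254,231) to (293,236). Next I'll compute the poses.

```bash
cat >> h.py <<'E'
from scipy.optimize import least_squares
def rect(P,L,W):
    "P: corners +x+y, +x-y, -x-y, -x+y -> cx,cy,yaw"
    P=np.array(P)[:,:2]; S=np.array([[1,1],[1,-1],[-1,-1],[-1,1]])*[L/2,W/2]
    f=lambda p:((S@np.array([[np.cos(p[2]),np.sin(p[2])],[-np.sin(p[2]),np.cos(p[2])]])+p[:2]-P)).ravel()
    a=P[0]-P[3]; r=least_squares(f,[*P.mean(0),np.arctan2(a[1],a[0])]); return r.x,np.abs(r.fun).max()
def go(p,yaw):
    "print the shift/twist from here to TCP p, yaw"
    o=bot.get_obs(); t=o['tool_pos']; y=o['tcp_rot'][2]; d=np.array(p)-t
    c,s=np.cos(y),np.sin(y); tw=-((yaw-y+np.pi)%(2*np.pi)-np.pi)
    print('go x %.4f y %.4f z %.4f twist %.1f'%((c*d[0]+s*d[1])/1e3,(s*d[0]-c*d[1])/1e3,-d[2]/1e3,np.degrees(tw)))
E
python3 - <<'E'
from h import *
c=bot.capture('top');s=bot.capture('side')
till,e=rect([onz(c,u,v,110) for u,v in [(245,122),(337.3,138),(322.7,220.5),(231,205.3)]],220,240); print('till',till.round(3),e)
x,y,w=till; R=np.array([[np.cos(w),-np.sin(w)],[np.sin(w),np.cos(w)]])
print('keyway',(R@[-55,0]+till[:2]).round(1),'handle',(R@[-152,0]+till[:2]).round(1), 'seen handle',(onz(c,254,230.6,74)+onz(c,293.3,236,74)).round(1)/2)
print('board',*rect([onz(c,u,v,15) for u,v in [(413,219),(429,262),(381,284),(363,241)]],140,140))
f=lambda a,b:(135+(a-400)/5,250+b/5)
print('stand',*rect([onz(c,*f(*q),40) for q in [(675,53),(694,150),(465,198),(446,104)]],120,50))
print('keys',onz(c,154,277.4,76).round(1),onz(c,178.4,271.4,78).round(1))
for n,k in(('top',c),('side',s)):
    h=cv2.cvtColor(k['pixels'],cv2.COLOR_RGB2HSV); m=cv2.inRange(h,(60,80,20),(90,255,255))
    N,_,S,C=cv2.connectedComponentsWithStats(m)
    print(n,[(S[i].tolist(),C[i].round(1).tolist()) for i in range(1,N) if S[i][4]>60])
p=onz(c,277.3,187,180);print('tin',p.round(1),'side proj',proj(s,p))
go([p[0],p[1],261],till[2]+np.pi)
E
```

```text
till [ 6.69943e+02  1.46190e+01 -1.64000e-01] 6.761684406917226
keyway [615.7  23.6] handle [520.   39.4] seen handle [518.45  40.65  74.  ]
board [ 480.20843207 -275.69308394   -1.17779191] 10.804603446744466
stand [414.86851054 308.53737537  -1.35149323] 0.6135979048580111
keys [406.7 337.3  76. ] [421.7 276.1  78. ]
top [([472, 286, 38, 57, 805], [490.2, 319.7]), ([10, 471, 29, 9, 138], [24.3, 475.4])]
side [([182, 155, 19, 7, 62], [190.7, 157.9]), ([357, 424, 92, 56, 2562], [407.2, 463.1])]
tin [613.2  26.5 180. ] side proj [311.92853774 183.01249135]
go x -0.5472 y -0.2470 z -0.0095 twist -15.1
```

Emit:
play_rows(commands=[{"x": -0.06,"y": -0.03,"z": 0,"twist": -3},{"x": -0.12,"y": -0.055,"z": 0,"twist": -6},{"x": -0.18,"y": -0.08,"z": 0,"twist": -9},{"x": -0.24,"y": -0.11,"z": 0,"twist": -12},{"x": -0.3,"y": -0.135,"z": 0,"twist": -15},{"x": -0.36,"y": -0.16,"z": 0,"twist": -15},{"x": -0.547,"y": -0.247,"z": -0.01,"twist": -15.1},{"x": -0.547,"y": -0.247,"z": -0.01,"twist": -15.1}], jaw=0)

```text
time: 1.1
tool_pos: [482.3, 175.8, 255.2]
tcp_rot: [3.141, 0.0, 2.978]
contact_force: [-0.4, 1.0, -0.6]
grip_width: 91.9
finger_force: 0.0
```

Run:
```python
from h import *
a=cv2.imread('pics/top0.png').astype(int)
for x0,y0,x1,y1 in [(355,210,440,292)]:
    r=a[y0:y1,x0:x1]; g=(r.sum(2)<235).astype(np.uint8); C=max(cv2.findContours(g,0,2)[0],key=cv2.contourArea)
    b=cv2.boxPoints(cv2.minAreaRect(C))+[x0,y0]; c=bot.capture('top')
    P=np.array([onz(c,*q,15) for q in b]); print(cv2.contourArea(C),b.round(0).tolist(),P.round(0).tolist(),P.mean(0))
st(); go([613.5,26,261],-.164+np.pi)
```

```text
2642.5 [[361.0, 236.0], [410.0, 217.0], [430.0, 265.0], [381.0, 285.0]] [[519.0, -184.0, 15.0], [571.0, -314.0, 15.0], [443.0, -362.0, 15.0], [393.0, -233.0, 15.0]] [ 481.65283926 -273.28572568   15.        ]
{'time': 1.15, 'tool_pos': [487.159, 170.379, 255.282], 'tcp_rot': [-3.139, 0.005, 2.974], 'contact_force': [3.952, -5.014, 0.654], 'grip_width': 91.82, 'finger_force': 0.0, 'joint_positions': [0.19, 0.321, 1.544, -0.004, 1.272, -1.212]}
go x -0.1486 y -0.1213 z -0.0057 twist -0.2
```

Emit:
play_rows(commands=[{"x": -0.035,"y": -0.03},{"x": -0.07,"y": -0.06},{"x": -0.105,"y": -0.09},{"x": -0.14,"y": -0.116},{"x": -0.14,"y": -0.116},{"x": -0.14,"y": -0.116},{"x": -0.14,"y": -0.116},{"x": -0.14,"y": -0.116}])

```text
invalid input at $.commands[0]: expected keys x, y, z, twist
```

Run:
```python
from h import *
st(); go([613.5,26,161],-.164+np.pi)
```

```text
{'time': 1.15, 'tool_pos': [487.159, 170.379, 255.282], 'tcp_rot': [-3.139, 0.005, 2.974], 'contact_force': [3.952, -5.014, 0.654], 'grip_width': 91.82, 'finger_force': 0.0, 'joint_positions': [0.19, 0.321, 1.544, -0.004, 1.272, -1.212]}
go x -0.1486 y -0.1213 z 0.0943 twist -0.2
```

Emit:
play_rows(commands=[{"x": -0.035,"y": -0.03,"z": 0,"twist": 0},{"x": -0.07,"y": -0.06,"z": 0,"twist": 0},{"x": -0.105,"y": -0.09,"z": 0,"twist": 0},{"x": -0.14,"y": -0.116,"z": 0,"twist": 0},{"x": -0.14,"y": -0.116,"z": 0,"twist": 0},{"x": -0.14,"y": -0.116,"z": 0,"twist": 0},{"x": -0.14,"y": -0.116,"z": 0,"twist": 0},{"x": -0.14,"y": -0.116,"z": 0,"twist": 0}])

```text
time: 1.95
tool_pos: [599.8, 41.6, 255.4]
tcp_rot: [3.141, -0.0, 2.98]
contact_force: [-0.3, 0.1, -0.0]
grip_width: 91.9
finger_force: 0.0
```

Run:
```python
from h import *
st(); go([613.5,26,161],-.164+np.pi)
```

```text
{'time': 1.95, 'tool_pos': [599.839, 41.628, 255.365], 'tcp_rot': [3.141, -0.0, 2.98], 'contact_force': [-0.306, 0.148, -0.022], 'grip_width': 91.909, 'finger_force': 0.0, 'joint_positions': [-0.058, 0.481, 1.295, 0.0, 1.365, -1.467]}
go x -0.0160 y -0.0132 z 0.0944 twist 0.1
```

Emit:
play_rows(commands=[{"x": -0.016,"y": -0.013,"z": 0,"twist": 0},{"x": -0.016,"y": -0.013,"z": 0,"twist": 0},{"x": -0.016,"y": -0.013,"z": 0.03,"twist": 0},{"x": -0.016,"y": -0.013,"z": 0.06,"twist": 0},{"x": -0.016,"y": -0.013,"z": 0.08,"twist": 0},{"x": -0.016,"y": -0.013,"z": 0.09,"twist": 0},{"x": -0.016,"y": -0.013,"z": 0.094,"twist": 0},{"x": -0.016,"y": -0.013,"z": 0.094,"twist": 0}])

```text
time: 2.75
tool_pos: [614.3, 25.4, 161.5]
tcp_rot: [3.141, 0.001, 2.979]
contact_force: [-0.3, 0.1, 0.3]
grip_width: 91.9
finger_force: 0.0
```

Emit:
play_rows(commands=[{"x": 0,"y": 0,"z": 0,"twist": 0},{"x": 0,"y": 0,"z": 0,"twist": 0},{"x": 0,"y": 0,"z": 0,"twist": 0},{"x": 0,"y": 0,"z": 0,"twist": 0},{"x": 0,"y": 0,"z": 0,"twist": 0},{"x": 0,"y": 0,"z": 0,"twist": 0},{"x": 0,"y": 0,"z": 0,"twist": 0},{"x": 0,"y": 0,"z": 0,"twist": 0}], jaw=1)

```text
time: 3.55
tool_pos: [614.5, 25.3, 161.4]
tcp_rot: [3.141, 0.001, 2.978]
contact_force: [0.8, 3.7, 3.5]
grip_width: 51.7
finger_force: 30.0
```

Run:
```python
from h import *
st(); go([481,-273,161],-.164+np.pi)
```

```text
{'time': 3.55, 'tool_pos': [614.494, 25.314, 161.394], 'tcp_rot': [3.141, 0.001, 2.978], 'contact_force': [0.811, 3.698, 3.534], 'grip_width': 51.715, 'finger_force': 30.001, 'joint_positions': [-0.084, 0.583, 1.389, 0.001, 1.169, -1.492]}
go x 0.0833 y -0.3160 z 0.0004 twist 0.0
```

Emit:
play_rows(commands=[{"x": 0,"y": 0,"z": -0.02,"twist": 0},{"x": 0,"y": 0,"z": -0.05,"twist": 0},{"x": 0,"y": 0,"z": -0.08,"twist": 0},{"x": 0.01,"y": -0.03,"z": -0.08,"twist": 0},{"x": 0.02,"y": -0.07,"z": -0.08,"twist": 0},{"x": 0.03,"y": -0.11,"z": -0.08,"twist": 0},{"x": 0.04,"y": -0.15,"z": -0.08,"twist": 0},{"x": 0.05,"y": -0.19,"z": -0.08,"twist": 0}])

```text
time: 4.35
tool_pos: [532.5, -156.1, 240.3]
tcp_rot: [-3.141, -0.002, 2.978]
contact_force: [1.0, 0.2, -1.4]
grip_width: 51.4
finger_force: 30.0
```

Emit:
play_rows(commands=[{"x": 0.01,"y": -0.04,"z": 0,"twist": 0},{"x": 0.02,"y": -0.08,"z": 0,"twist": 0},{"x": 0.03,"y": -0.11,"z": 0,"twist": 0},{"x": 0.033,"y": -0.126,"z": 0.03,"twist": 0},{"x": 0.033,"y": -0.126,"z": 0.06,"twist": 0},{"x": 0.033,"y": -0.126,"z": 0.09,"twist": 0},{"x": 0.033,"y": -0.126,"z": 0.12,"twist": 0},{"x": 0.033,"y": -0.126,"z": 0.12,"twist": 0}])

```text
time: 5.15
tool_pos: [478.1, -272.0, 116.7]
tcp_rot: [3.137, -0.009, 2.978]
contact_force: [-0.3, -0.1, -2.4]
grip_width: 51.5
finger_force: 30.0
```

Run:
```python
from h import *
s=shot('side'); c=shot('top')
st(); go([481,-273,66.4],-.164+np.pi)
i=s['pixels'][:,:,::-1]; t=c['pixels'][:,:,::-1]
o=np.zeros((600,800,3),np.uint8)
o[:400,:400]=cv2.resize(i[240:400,300:460],(400,400),interpolation=2)
u,v=proj(c,[615,24,110]).astype(int); o[:400,400:]=cv2.resize(t[v-20:v+20,u-20:u+20],(400,400),interpolation=2)
u,v=proj(s,[615,24,110]).astype(int); o[400:,:400]=cv2.resize(i[v-25:v+25,u-50:u+50],(400,200),interpolation=2)
print('top crop origin',proj(c,[615,24,110]).astype(int)-20,'side',(u-50,v-25)); cv2.imwrite('pics/z2.png',o)
```

```text
{'time': 5.25, 'tool_pos': [480.692, -273.503, 120.984], 'tcp_rot': [3.141, -0.001, 2.978], 'contact_force': [-0.33, -0.399, -1.427], 'grip_width': 51.084, 'finger_force': 30.0, 'joint_positions': [-0.656, 0.529, 1.619, -0.0, 0.996, -2.063]}
go x -0.0002 y 0.0005 z 0.0546 twist 0.0
top crop origin [259 172] side (np.int64(263), np.int64(184))
```

View pics/z2.png

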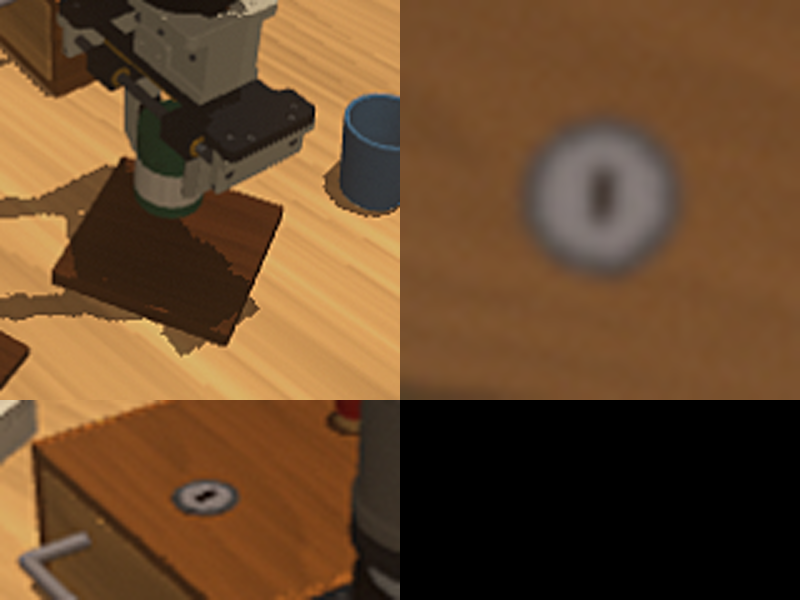

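The tin hangs over the board, in the left panel. The lock face is clear: its centre in the top crop is (601,196), which is full-frame (279,191), and the slot lies nearly vertical in the image. I'll lower the tin now.

Emit:
play_rows(commands=[{"x": 0,"y": 0,"z": 0.015,"twist": 0},{"x": 0,"y": 0,"z": 0.03,"twist": 0},{"x": 0,"y": 0,"z": 0.04,"twist": 0},{"x": 0,"y": 0,"z": 0.047,"twist": 0},{"x": 0,"y": 0,"z": 0.05,"twist": 0},{"x": 0,"y": 0,"z": 0.051,"twist": 0},{"x": 0,"y": 0,"z": 0.052,"twist": 0},{"x": 0,"y": 0,"z": 0.052,"twist": 0}])

```text
time: 6.05
tool_pos: [481.2, -273.5, 69.4]
tcp_rot: [-3.141, 0.001, 2.978]
contact_force: [0.0, 0.4, -1.1]
grip_width: 51.5
finger_force: 30.0
```

Emit:
play_rows(commands=[{"x": 0,"y": 0,"z": 0.0005,"twist": 0},{"x": 0,"y": 0,"z": 0.001,"twist": 0},{"x": 0,"y": 0,"z": 0.0013,"twist": 0},{"x": 0,"y": 0,"z": 0.0016,"twist": 0},{"x": 0,"y": 0,"z": 0.0019,"twist": 0},{"x": 0,"y": 0,"z": 0.0022,"twist": 0},{"x": 0,"y": 0,"z": 0.0025,"twist": 0},{"x": 0,"y": 0,"z": 0.0025,"twist": 0}])

```text
time: 6.85
tool_pos: [481.0, -273.3, 66.5]
tcp_rot: [3.141, -0.0, 2.978]
contact_force: [0.6, -0.4, -1.9]
grip_width: 51.8
finger_force: 30.0
```

Run:
```python
from h import *
c=bot.capture('top');s=bot.capture('side')
st()
def blob(k,z):
    u0,v0=proj(k,[615,24,110]).astype(int)
    r=k['pixels'][v0-14:v0+15,u0-16:u0+17].astype(int)
    sat=r.max(2)-r.min(2); m=(sat<35).astype(np.uint8)
    N,L,S,C=cv2.connectedComponentsWithStats(m); i=1+S[1:,4].argmax()
    cnt=cv2.findContours((L==i).astype(np.uint8),0,1)[0]; e=cv2.fitEllipse(max(cnt,key=len))
    (u,v)=e[0]; print(S[i],e); return u+u0-16,v+v0-14,r
for k in(c,s):
    u,v,r=blob(k,110); print(u,v,onz(k,u,v,110).round(1))
    y,x=np.mgrid[-4:5,-4:5]; uu,vv=int(round(u)),int(round(v))
    g=k['pixels'][vv-5:vv+6,uu-5:uu+6].sum(2).astype(float); 
    w=np.clip(360-g,0,None); print(g.astype(int))
    ys,xs=np.mgrid[vv-5:vv+6,uu-5:uu+6]
    msk=(np.hypot(ys-v,xs-u)<4.5)&(g<np.median(g)-40)
    P=np.array([onz(k,a,b,110)[:2] for a,b in zip(xs[msk],ys[msk])]);W=(np.median(g)-g)[msk]
    mu=(P*W[:,None]).sum(0)/W.sum(); C=np.cov(P.T,aweights=W); e,V=np.linalg.eigh(C); d=V[:,1]; print('slot',mu.round(1),np.arctan(d[1]/d[0]),np.sqrt(e))
```

```text
{'time': 6.95, 'tool_pos': [480.999, -273.391, 66.53], 'tcp_rot': [3.142, 0.0, 2.978], 'contact_force': [0.817, 0.853, -2.36], 'grip_width': 51.308, 'finger_force': 30.0, 'joint_positions': [-0.655, 0.604, 1.666, 0.0, 0.871, -2.063]}
[  8   6  16  15 186] ((15.677024841308594, 13.20121955871582), (14.269680976867676, 14.821393013000488), 58.1673469543457)
278.6770248413086 191.20121955871582 [618.3  27.1 110. ]
[[249 282 306 328 342 348 346 329 299 254 235]
 [290 330 349 357 358 354 362 364 332 291 252]
 [316 359 366 354 320 309 328 359 361 332 290]
 [344 367 367 338 268 238 287 351 369 357 326]
 [357 369 370 329 231 189 269 346 371 365 340]
 [359 369 367 332 229 185 270 346 368 367 340]
 [357 368 370 330 228 191 279 351 370 369 339]
 [350 370 367 335 264 240 308 356 367 363 329]
 [337 365 370 343 314 312 346 367 366 345 296]
 [304 339 358 365 355 354 362 362 340 299 258]
 [257 288 320 347 352 352 356 341 297 253 233]]
slot [619.   26.7] -0.07442173951756044 [1.81225512 3.35978819]
[  9   9  16   9 110] ((16.820449829101562, 12.99831485748291), (7.868090629577637, 15.17470645904541), 87.73237609863281)
313.82044982910156 207.9983148574829 [619.3  28.9 110. ]
[[223 221 211 212 208 202 211 206 209 218 219]
 [210 216 211 214 222 222 213 214 213 194 196]
 [221 266 298 316 360 392 346 313 314 250 204]
 [340 369 372 380 356 316 267 261 352 381 342]
 [370 364 341 306 223  17  17 129 293 367 378]
 [375 369 279  63  22 114 202 300 369 360 360]
 [349 366 351 252 203 313 383 374 370 356 306]
 [236 299 334 358 367 363 340 341 336 284 207]
 [154 135 164 229 270 262 225 218 197 150 166]
 [150 160 176 171 170 170 174 173 174 176 214]
 [234 232 225 217 199 208 205 216 234 237 228]]
slot [617.7  27.6] 0.6694058283960879 [3.01732347 8.97083425]
```

Emit:
play_rows(commands=[{"x": 0,"y": 0,"z": 0.0003,"twist": 0},{"x": 0,"y": 0,"z": 0.0006,"twist": 0},{"x": 0,"y": 0,"z": 0.0008,"twist": 0},{"x": 0,"y": 0,"z": 0.0008,"twist": 0},{"x": 0,"y": 0,"z": 0.0008,"twist": 0},{"x": 0,"y": 0,"z": 0.0008,"twist": 0},{"x": 0,"y": 0,"z": 0.0008,"twist": 0},{"x": 0,"y": 0,"z": 0.0008,"twist": 0}])

```text
time: 7.75
tool_pos: [481.0, -273.4, 66.4]
tcp_rot: [-3.141, 0.0, 2.978]
contact_force: [-2.0, 1.1, 4.5]
grip_width: 51.6
finger_force: 30.0
```

Contact: the force rose to +4.5 N. Release, then rise.

Emit:
play_rows(commands=[{"x": 0,"y": 0,"z": -0.0004,"twist": 0},{"x": 0,"y": 0,"z": -0.0004,"twist": 0},{"x": 0,"y": 0,"z": -0.0004,"twist": 0},{"x": 0,"y": 0,"z": -0.0004,"twist": 0},{"x": 0,"y": 0,"z": -0.0004,"twist": 0},{"x": 0,"y": 0,"z": -0.0004,"twist": 0},{"x": 0,"y": 0,"z": -0.0004,"twist": 0},{"x": 0,"y": 0,"z": -0.0004,"twist": 0}], jaw=0)

```text
time: 8.55
tool_pos: [481.0, -273.4, 66.1]
tcp_rot: [3.142, 0.0, 2.978]
contact_force: [0.1, 0.5, -0.3]
grip_width: 91.7
finger_force: 0.0
```

Emit:
play_rows(commands=[{"x": 0,"y": 0,"z": -0.02,"twist": 0},{"x": 0,"y": 0,"z": -0.06,"twist": 0},{"x": 0,"y": 0,"z": -0.11,"twist": 0},{"x": 0,"y": 0,"z": -0.16,"twist": 0},{"x": 0,"y": 0,"z": -0.185,"twist": 0},{"x": 0,"y": 0,"z": -0.185,"twist": 0},{"x": 0,"y": 0,"z": -0.185,"twist": 0},{"x": 0,"y": 0,"z": -0.185,"twist": 0}])

```text
time: 9.35
tool_pos: [480.4, -272.9, 249.5]
tcp_rot: [3.14, -0.003, 2.978]
contact_force: [-0.5, 0.7, -0.1]
grip_width: 92.0
finger_force: 0.0
```

Run:
```python
from h import *
st(); go([407.5,338.5,200],1.79)
```

```text
{'time': 9.35, 'tool_pos': [480.361, -272.941, 249.538], 'tcp_rot': [3.14, -0.003, 2.978], 'contact_force': [-0.477, 0.71, -0.055], 'grip_width': 91.989, 'finger_force': 0.0, 'joint_positions': [-0.656, 0.396, 1.449, 0.0, 1.3, -2.063]}
go x 0.1713 y 0.5915 z 0.0495 twist 68.1
```

Emit:
play_rows(commands=[{"x": 0.013,"y": 0.045,"z": 0,"twist": 8},{"x": 0.026,"y": 0.09,"z": 0,"twist": 16},{"x": 0.04,"y": 0.135,"z": 0,"twist": 24},{"x": 0.052,"y": 0.18,"z": 0,"twist": 32},{"x": 0.065,"y": 0.225,"z": 0,"twist": 40},{"x": 0.078,"y": 0.27,"z": 0,"twist": 48},{"x": 0.09,"y": 0.315,"z": 0,"twist": 56},{"x": 0.104,"y": 0.36,"z": 0,"twist": 64}])

```text
time: 10.15
tool_pos: [438.6, 83.1, 249.7]
tcp_rot: [-3.139, -0.001, 1.906]
contact_force: [1.0, -0.1, -0.5]
grip_width: 91.7
finger_force: 0.0
```

Run:
```python
from h import *
bot.capture('top'); bot.capture('top');bot.capture('top'); st(); go([407.5,338.5,200],1.79)
```

```text
{'time': 10.3, 'tool_pos': [438.565, 83.323, 249.837], 'tcp_rot': [-3.139, -0.001, 1.916], 'contact_force': [1.673, -1.411, 0.362], 'grip_width': 91.7, 'finger_force': 0.0, 'joint_positions': [0.016, 0.201, 1.726, 0.0, 1.217, -0.33]}
go x 0.2506 y 0.0572 z 0.0498 twist 7.2
```

Emit:
play_rows(commands=[{"x": 0.045,"y": 0.01,"z": 0,"twist": 2},{"x": 0.09,"y": 0.02,"z": 0,"twist": 4},{"x": 0.135,"y": 0.03,"z": 0,"twist": 6},{"x": 0.18,"y": 0.04,"z": 0,"twist": 7},{"x": 0.22,"y": 0.05,"z": 0.02,"twist": 7},{"x": 0.25,"y": 0.057,"z": 0.05,"twist": 7},{"x": 0.25,"y": 0.057,"z": 0.05,"twist": 7},{"x": 0.25,"y": 0.057,"z": 0.05,"twist": 7}])

```text
time: 11.1
tool_pos: [410.0, 335.1, 199.6]
tcp_rot: [-3.138, 0.002, 1.791]
contact_force: [-0.1, -1.1, 0.6]
grip_width: 91.7
finger_force: 0.0
```

Run:
```python
from h import *
bot.capture('top'); s=shot('side'); st(); go([407.5,338.5,68],1.79)
i=s['pixels'][:,:,::-1]; cv2.imwrite('pics/z3.png',cv2.resize(i[120:270,100:300],(800,600),interpolation=2))
for z in (56,68,94): print(z,((proj(s,[407.5,338.5,z])-[100,120])*4).round())
```

```text
{'time': 11.2, 'tool_pos': [410.875, 334.889, 201.477], 'tcp_rot': [3.141, 0.0, 1.788], 'contact_force': [0.54, 0.729, 0.699], 'grip_width': 91.731, 'finger_force': 0.0, 'joint_positions': [0.539, 0.397, 1.588, -0.0, 1.157, 0.322]}
go x 0.0043 y -0.0025 z 0.1335 twist -0.1
56 [301. 363.]
68 [298. 348.]
94 [290. 313.]
```

View pics/z3.png

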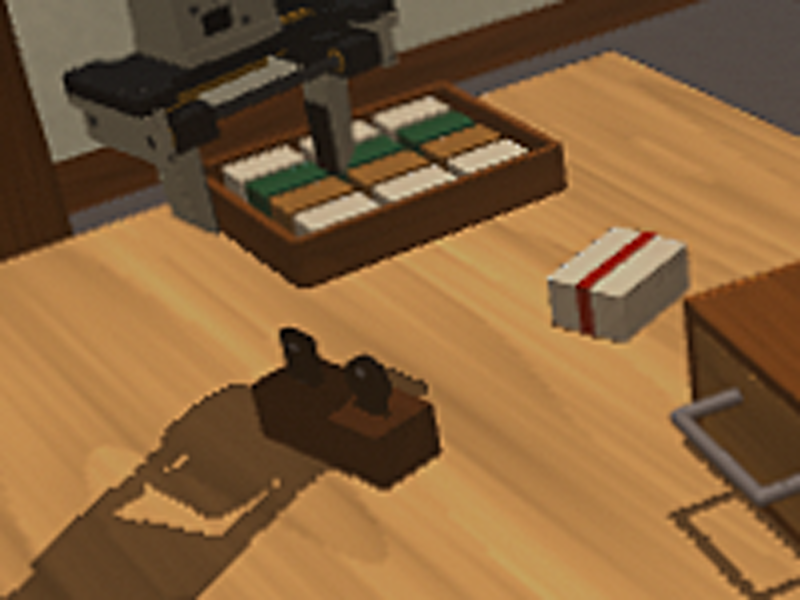

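The square head is at crop (300,358). The projection of my estimate is (299,356), so the estimate holds and I can descend.

Emit:
play_rows(commands=[{"x": 0.0043,"y": -0.0025,"z": 0.02,"twist": 0},{"x": 0.0043,"y": -0.0025,"z": 0.05,"twist": 0},{"x": 0.0043,"y": -0.0025,"z": 0.08,"twist": 0},{"x": 0.0043,"y": -0.0025,"z": 0.105,"twist": 0},{"x": 0.0043,"y": -0.0025,"z": 0.12,"twist": 0},{"x": 0.0043,"y": -0.0025,"z": 0.13,"twist": 0},{"x": 0.0043,"y": -0.0025,"z": 0.133,"twist": 0},{"x": 0.0043,"y": -0.0025,"z": 0.133,"twist": 0}])

```text
time: 12.0
tool_pos: [407.2, 339.5, 68.8]
tcp_rot: [3.141, -0.0, 1.788]
contact_force: [-0.2, -0.6, -0.2]
grip_width: 91.9
finger_force: 0.0
```

Emit:
play_rows(commands=[{"x": 0,"y": 0,"z": 0,"twist": 0},{"x": 0,"y": 0,"z": 0,"twist": 0},{"x": 0,"y": 0,"z": 0,"twist": 0},{"x": 0,"y": 0,"z": 0,"twist": 0},{"x": 0,"y": 0,"z": 0,"twist": 0},{"x": 0,"y": 0,"z": 0,"twist": 0},{"x": 0,"y": 0,"z": 0,"twist": 0},{"x": 0,"y": 0,"z": 0,"twist": 0}], jaw=1)

```text
time: 12.8
tool_pos: [406.5, 339.8, 68.1]
tcp_rot: [-3.142, 0.0, 1.789]
contact_force: [-0.1, 0.1, 0.2]
grip_width: 32.6
finger_force: 0.0
```

Run:
```python
from h import *
st(); print(bot.get_obs()['moment'])
```

```text
{'time': 12.8, 'tool_pos': [406.503, 339.814, 68.113], 'tcp_rot': [-3.142, 0.0, 1.789], 'contact_force': [-0.07, 0.066, 0.18], 'grip_width': 32.621, 'finger_force': 0.0, 'joint_positions': [0.552, 0.569, 1.733, 0.0, 0.84, 0.333]}
[-0.01508904  0.0129767  -0.01126559]
```

Emit:
play_rows(commands=[{"x": 0,"y": 0,"z": 0,"twist": 0},{"x": 0,"y": 0,"z": 0,"twist": 0},{"x": 0,"y": 0,"z": 0,"twist": 0},{"x": 0,"y": 0,"z": 0,"twist": 0},{"x": 0,"y": 0,"z": 0,"twist": 0},{"x": 0,"y": 0,"z": 0,"twist": 0},{"x": 0,"y": 0,"z": 0,"twist": 0},{"x": 0,"y": 0,"z": 0,"twist": 0}])

```text
time: 13.6
tool_pos: [410.0, 340.9, 69.2]
tcp_rot: [3.133, -0.002, 1.789]
contact_force: [9.8, 1.2, -2.4]
grip_width: 8.9
finger_force: 30.0
```

Run:
```python
from h import *
st(); print(bot.get_obs()['moment'])
```

```text
{'time': 13.6, 'tool_pos': [410.038, 340.91, 69.151], 'tcp_rot': [3.133, -0.002, 1.789], 'contact_force': [9.792, 1.234, -2.428], 'grip_width': 8.892, 'finger_force': 29.967, 'joint_positions': [0.55, 0.569, 1.729, -0.002, 0.835, 0.333]}
[ 0.11911813 -1.71670246  0.00309079]
```

Emit:
play_rows(commands=[{"x": 0,"y": 0.001,"z": 0,"twist": 0},{"x": 0,"y": 0.002,"z": 0,"twist": 0},{"x": 0,"y": 0.003,"z": 0,"twist": 0},{"x": 0,"y": 0.0035,"z": 0,"twist": 0},{"x": 0,"y": 0.0035,"z": 0,"twist": 0},{"x": 0,"y": 0.0035,"z": 0,"twist": 0},{"x": 0,"y": 0.0035,"z": 0,"twist": 0},{"x": 0,"y": 0.0035,"z": 0,"twist": 0}])

```text
time: 14.4
tool_pos: [410.4, 340.8, 68.4]
tcp_rot: [3.14, -0.0, 1.789]
contact_force: [5.0, 1.9, 2.9]
grip_width: 9.1
finger_force: 30.0
```

Run:
```python
from h import *
st(); print(bot.get_obs()['moment'])
```

```text
{'time': 14.4, 'tool_pos': [410.387, 340.845, 68.418], 'tcp_rot': [3.14, -0.0, 1.789], 'contact_force': [4.958, 1.911, 2.876], 'grip_width': 9.053, 'finger_force': 29.977, 'joint_positions': [0.549, 0.573, 1.723, -0.0, 0.844, 0.331]}
[ 0.29021148 -0.89924909 -0.03855736]
```

Emit:
play_rows(commands=[{"x": 0,"y": 0.001,"z": 0,"twist": 0},{"x": 0,"y": 0.001,"z": 0,"twist": 0},{"x": 0,"y": 0.001,"z": 0,"twist": 0},{"x": 0,"y": 0.001,"z": 0,"twist": 0},{"x": 0,"y": 0.001,"z": 0,"twist": 0},{"x": 0,"y": 0.001,"z": 0,"twist": 0},{"x": 0,"y": 0.001,"z": 0,"twist": 0},{"x": 0,"y": 0.001,"z": 0,"twist": 0}], jaw=0.8)

```text
time: 15.2
tool_pos: [410.9, 340.8, 68.2]
tcp_rot: [3.142, -0.0, 1.789]
contact_force: [-0.2, -0.8, -0.6]
grip_width: 18.2
finger_force: 0.0
```

Run:
```python
from h import *
st(); go([410.2,340.8,68],1.789)
```

```text
{'time': 15.2, 'tool_pos': [410.893, 340.788, 68.171], 'tcp_rot': [3.142, -0.0, 1.789], 'contact_force': [-0.173, -0.777, -0.569], 'grip_width': 18.204, 'finger_force': 0.0, 'joint_positions': [0.549, 0.575, 1.721, 0.0, 0.846, 0.33]}
go x 0.0002 y -0.0007 z 0.0002 twist 0.0
```

Emit:
play_rows(commands=[{"x": 0,"y": 0,"z": 0,"twist": 0},{"x": 0,"y": 0,"z": 0,"twist": 0},{"x": 0,"y": 0,"z": 0,"twist": 0},{"x": 0,"y": 0,"z": 0,"twist": 0},{"x": 0,"y": 0,"z": 0,"twist": 0},{"x": 0,"y": 0,"z": 0,"twist": 0},{"x": 0,"y": 0,"z": 0,"twist": 0},{"x": 0,"y": 0,"z": 0,"twist": 0}], jaw=1)

```text
time: 16.0
tool_pos: [410.9, 340.8, 68.2]
tcp_rot: [3.141, -0.0, 1.789]
contact_force: [-0.0, -0.3, 0.5]
grip_width: 8.8
finger_force: 30.0
```

Run:
```python
from h import *
st(); print(bot.get_obs()['moment'])
```

```text
{'time': 16.0, 'tool_pos': [410.916, 340.799, 68.194], 'tcp_rot': [3.141, -0.0, 1.789], 'contact_force': [-0.043, -0.278, 0.535], 'grip_width': 8.845, 'finger_force': 30.0, 'joint_positions': [0.549, 0.574, 1.721, -0.0, 0.846, 0.33]}
[-0.11047639  0.0056014  -0.00447751]
```

Emit:
play_rows(commands=[{"x": 0,"y": 0,"z": -0.01,"twist": 0},{"x": 0,"y": 0,"z": -0.03,"twist": 0},{"x": 0,"y": 0,"z": -0.06,"twist": 0},{"x": 0,"y": 0,"z": -0.09,"twist": 0},{"x": 0,"y": 0,"z": -0.12,"twist": 0},{"x": 0,"y": 0,"z": -0.135,"twist": 0},{"x": 0,"y": 0,"z": -0.135,"twist": 0},{"x": 0,"y": 0,"z": -0.135,"twist": 0}])

```text
time: 16.8
tool_pos: [410.6, 340.6, 203.1]
tcp_rot: [-3.141, -0.0, 1.789]
contact_force: [-0.2, -0.4, -0.7]
grip_width: 8.8
finger_force: 30.0
```

Run:
```python
from h import *
st(); go([619.5,28,200],3.05)
```

```text
{'time': 16.8, 'tool_pos': [410.579, 340.592, 203.101], 'tcp_rot': [-3.141, -0.0, 1.789], 'contact_force': [-0.238, -0.432, -0.715], 'grip_width': 8.769, 'finger_force': 30.0, 'joint_positions': [0.549, 0.401, 1.576, 0.0, 1.165, 0.33]}
go x -0.3504 y 0.1362 z 0.0031 twist -72.2
```

Emit:
play_rows(commands=[{"x": -0.04,"y": 0.015,"z": 0,"twist": -8},{"x": -0.08,"y": 0.03,"z": 0,"twist": -16},{"x": -0.12,"y": 0.045,"z": 0,"twist": -24},{"x": -0.16,"y": 0.06,"z": 0,"twist": -32},{"x": -0.2,"y": 0.075,"z": 0,"twist": -40},{"x": -0.24,"y": 0.09,"z": 0,"twist": -48},{"x": -0.28,"y": 0.105,"z": 0,"twist": -56},{"x": -0.28,"y": 0.105,"z": 0,"twist": -60}])

```text
time: 17.6
tool_pos: [575.8, 85.5, 201.1]
tcp_rot: [-3.14, -0.001, 2.836]
contact_force: [0.7, -0.0, -0.4]
grip_width: 8.7
finger_force: 30.0
```

Run:
```python
from h import *
st(); go([619.5,28,200],3.05)
```

```text
{'time': 17.6, 'tool_pos': [575.785, 85.511, 201.094], 'tcp_rot': [-3.14, -0.001, 2.836], 'contact_force': [0.697, -0.042, -0.362], 'grip_width': 8.65, 'finger_force': 29.999, 'joint_positions': [0.017, 0.489, 1.437, -0.002, 1.217, -1.248]}
go x -0.0590 y -0.0417 z 0.0011 twist -12.2
```

Emit:
play_rows(commands=[{"x": -0.03,"y": -0.02,"z": 0,"twist": -6},{"x": -0.059,"y": -0.042,"z": 0,"twist": -12.2},{"x": -0.059,"y": -0.042,"z": 0,"twist": -12.2},{"x": -0.059,"y": -0.042,"z": 0.008,"twist": -12.2},{"x": -0.059,"y": -0.042,"z": 0.016,"twist": -12.2},{"x": -0.059,"y": -0.042,"z": 0.022,"twist": -12.2},{"x": -0.059,"y": -0.042,"z": 0.022,"twist": -12.2},{"x": -0.059,"y": -0.042,"z": 0.022,"twist": -12.2}])

```text
time: 18.4
tool_pos: [617.4, 33.0, 181.0]
tcp_rot: [3.141, -0.0, 3.05]
contact_force: [0.8, -0.5, 0.2]
grip_width: 9.0
finger_force: 30.0
```

Run:
```python
from h import *
s=shot('side'); c=shot('top'); st(); go([619.5,28,178],3.05)
i=s['pixels'][:,:,::-1]; t=c['pixels'][:,:,::-1]
u,v=(313,200); o=np.zeros((600,800,3),np.uint8)
o[:,:500]=cv2.resize(i[v-30:v+30,u-25:u+25],(500,600),interpolation=2)
o[:300,500:]=cv2.resize(t[171:211,259:299],(300,300),interpolation=2)
cv2.imwrite('pics/z4.png',o)
p=bot.get_obs()['tool_pos']
for dz in(-28,-56): print(((proj(s,p+[0,0,dz])-[u-25,v-30])*10).round(), end=' ')
print('lock',((proj(s,[619,27.5,110])-[u-25,v-30])*10).round())
```

```text
{'time': 18.5, 'tool_pos': [617.82, 32.724, 181.603], 'tcp_rot': [3.142, 0.001, 3.05], 'contact_force': [0.3, -0.56, -0.54], 'grip_width': 8.827, 'finger_force': 30.0, 'joint_positions': [-0.071, 0.57, 1.352, 0.0, 1.219, -1.55]}
go x -0.0021 y -0.0046 z 0.0036 twist -0.0
[239. 215.] [241. 319.] lock [261. 383.]
```

View pics/z4.png

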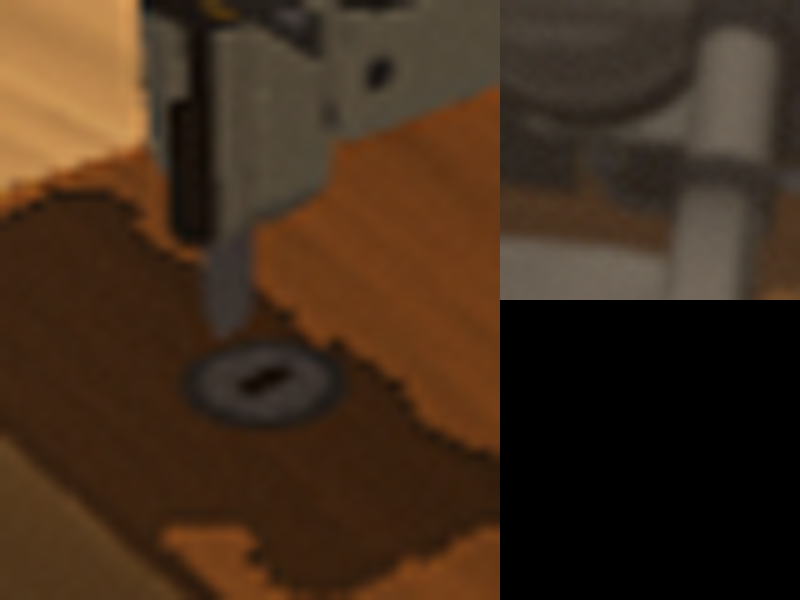

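The side crop shows the blade tip at (222,335) and the slot centre at (266,380). I'll compute the relative shift by casting both onto their planes.

Run:
```python
from h import *
s=bot.capture('side'); p=bot.get_obs()['tool_pos']
f=lambda a,b,z: onz(s,288+a/10-.5+.05,170+b/10-.5+.05,z)
zt=p[2]-28.2-28
t=f(222,335,zt); l=f(266,381,110); bt=f(230,240,p[2]-28.2)
print('tcp',p.round(1),'tip',t.round(1),'bladetop',bt.round(1),'slot',l.round(1),'rel',(l-t).round(1),'target',(p+l-t).round(1))
e1,e2=f(288,366,110),f(240,394,110); print('slot ends',e1.round(1),e2.round(1),np.arctan2(*(e1-e2)[[1,0]]),np.linalg.norm(e1-e2))
print('px/mm',[(proj(s,p+d)-proj(s,p)).round(3) for d in np.eye(3)])
```

```text
tcp [617.9  32.7 181.6] tip [610.6  33.1 125.4] bladetop [609.5  28.  153.4] slot [621.   29.5 110. ] rel [ 10.3  -3.6 -15.4] target [628.2  29.1 166.2]
slot ends [629.4  30.9 110. ] [612.6  29.4 110. ] 0.08898272074766869 16.85529871624478
px/mm [array([ 0.325, -0.145]), array([-0.293, -0.148]), array([-0.009, -0.39 ])]
```

Run:
```python
from h import *
s=bot.capture('side'); r=s['pixels'].astype(int)[188:216,300:326]
sat=(r.max(2)-r.min(2))*100//(r.max(2)+1)
print('cols 300..325');
for k,row in enumerate(sat): print(188+k,' '.join('%2d'%x for x in row))
```

```text
cols 300..325
188 77 79 77 78 75 67 56 50 56 41 32 31 32 32 32 31 31 30 28 27 49 70 77 77 77 78
189 75 77 76 77 77 65 42 50 61 45 34 32 32 31 31 31 28 27 29 55 74 81 77 77 78 77
190 67 74 77 77 78 63 52 50 59 48 32 32 31 30 27 31 35 42 61 78 79 79 78 77 77 78
191 64 65 77 76 76 64 44 48 53 47 34 32 31 34 41 56 66 74 80 79 78 78 78 79 76 78
192 71 72 76 78 76 61 45 51 52 42 34 32 26 49 75 81 80 77 80 78 78 77 76 79 78 77
193 70 69 76 76 76 71 61 48 55 37 28 23 16 54 82 79 76 78 77 78 78 77 77 79 78 78
194 67 69 66 68 72 76 76 70 50 21 21 18 13 55 80 78 76 77 75 75 77 78 78 78 77 79
195 70 71 70 69 68 73 77 75 56 16 22 20 12 54 83 77 76 77 77 77 78 79 78 77 77 78
196 68 70 69 73 69 70 70 73 51 18 21 20 12 54 80 77 78 77 77 78 77 78 77 78 77 78
197 70 71 70 76 67 72 73 71 40 20 22 20 12 55 81 79 77 77 78 79 77 78 78 77 77 78
198 73 73 72 72 70 68 70 75 47 20 20 21 15 53 81 78 79 79 78 77 78 77 76 77 79 78
199 73 71 71 70 72 69 75 77 50 20 21 21 16 33 80 77 77 78 78 79 78 77 79 76 77 77
200 71 72 74 73 71 71 72 77 45 18 22 24 21 38 81 72 75 76 78 78 79 79 78 77 77 78
201 69 71 68 70 70 7
[... 509 characters left out ...]
24 25 30 64 85 43 28 21 21 21 24 48 73 70 64
208 72 72 72 70 69 66 42 25 27 23 24 28 51 85 55 38 26 25 25 23 23 25 46 70 75 73
209 71 74 73 73 73 67 53 26 26 25 23 24 30 32 25 21 22 24 22 24 27 33 55 70 74 70
210 71 70 72 72 71 75 61 37 30 26 26 23 24 24 23 22 22 24 23 26 31 53 70 76 74 70
211 70 72 74 71 73 74 72 64 51 41 29 27 24 21 21 22 23 25 31 41 52 68 74 72 74 74
212 71 68 73 71 74 71 70 73 74 65 51 46 45 42 45 47 46 54 60 71 77 74 74 75 72 72
213 72 73 73 73 71 71 71 72 76 75 75 77 76 68 70 66 70 77 76 73 77 76 70 71 75 73
214 71 70 69 72 75 74 72 72 70 73 72 74 76 77 74 72 76 75 73 74 72 72 72 71 70 73
215 71 74 72 70 72 75 71 71 74 68 70 70 69 70 76 76 70 76 70 77 72 74 72 75 74 68
```

Run:
```python
from h import *
st(); go([624.5,28.2,171],3.05)
```

```text
{'time': 18.6, 'tool_pos': [617.87, 32.548, 181.627], 'tcp_rot': [3.141, 0.001, 3.049], 'contact_force': [0.329, -0.211, -0.598], 'grip_width': 9.208, 'finger_force': 30.0, 'joint_positions': [-0.071, 0.57, 1.352, 0.0, 1.219, -1.55]}
go x -0.0070 y -0.0037 z 0.0106 twist -0.0
```

Emit:
play_rows(commands=[{"x": -0.003,"y": -0.002,"z": 0,"twist": 0},{"x": -0.007,"y": -0.0037,"z": 0.003,"twist": 0},{"x": -0.007,"y": -0.0037,"z": 0.006,"twist": 0},{"x": -0.007,"y": -0.0037,"z": 0.01,"twist": 0},{"x": -0.007,"y": -0.0037,"z": 0.0105,"twist": 0},{"x": -0.007,"y": -0.0037,"z": 0.0105,"twist": 0},{"x": -0.007,"y": -0.0037,"z": 0.0105,"twist": 0},{"x": -0.007,"y": -0.0037,"z": 0.0105,"twist": 0}])

```text
time: 19.4
tool_pos: [624.4, 28.1, 170.8]
tcp_rot: [3.142, 0.0, 3.049]
contact_force: [0.2, 0.4, -0.5]
grip_width: 9.1
finger_force: 30.0
```

Run:
```python
from h import *
s=shot('side'); st()
i=s['pixels'][:,:,::-1]; cv2.imwrite('pics/z5.png',cv2.resize(i[185:217,295:331],(675,600),interpolation=0))
```

```text
{'time': 19.45, 'tool_pos': [624.405, 28.096, 170.852], 'tcp_rot': [3.142, 0.0, 3.049], 'contact_force': [0.169, -0.03, -0.16], 'grip_width': 8.528, 'finger_force': 30.0, 'joint_positions': [-0.078, 0.592, 1.345, 0.0, 1.205, -1.556]}
```

View pics/z5.png

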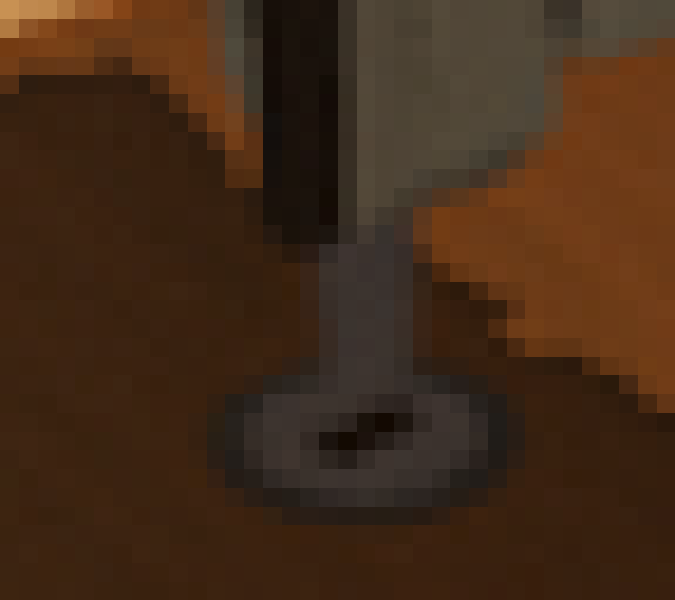

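The blade is now centred over the slot: blade column 367 against lock centre 365, with the tip about 4–5 mm above it. Probing down.

Emit:
play_rows(commands=[{"x": 0,"y": 0,"z": 0.002,"twist": 0},{"x": 0,"y": 0,"z": 0.004,"twist": 0},{"x": 0,"y": 0,"z": 0.006,"twist": 0},{"x": 0,"y": 0,"z": 0.007,"twist": 0},{"x": 0,"y": 0,"z": 0.008,"twist": 0},{"x": 0,"y": 0,"z": 0.009,"twist": 0},{"x": 0,"y": 0,"z": 0.01,"twist": 0},{"x": 0,"y": 0,"z": 0.01,"twist": 0}])

```text
time: 20.25
tool_pos: [624.3, 28.1, 160.5]
tcp_rot: [3.142, -0.0, 3.049]
contact_force: [0.6, -0.2, -0.7]
grip_width: 9.1
finger_force: 30.0
```

Run:
```python
from h import *
st(); print(bot.get_obs()['moment'])
```

```text
{'time': 20.25, 'tool_pos': [624.277, 28.062, 160.492], 'tcp_rot': [3.142, -0.0, 3.049], 'contact_force': [0.577, -0.21, -0.669], 'grip_width': 9.06, 'finger_force': 30.0, 'joint_positions': [-0.078, 0.602, 1.357, 0.0, 1.183, -1.556]}
[ 0.01873748 -0.02640679 -0.00250426]
```

Tip is 6 mm in with no force. Continuing.

Emit:
play_rows(commands=[{"x": 0,"y": 0,"z": 0.002,"twist": 0},{"x": 0,"y": 0,"z": 0.004,"twist": 0},{"x": 0,"y": 0,"z": 0.005,"twist": 0},{"x": 0,"y": 0,"z": 0.006,"twist": 0},{"x": 0,"y": 0,"z": 0.007,"twist": 0},{"x": 0,"y": 0,"z": 0.008,"twist": 0},{"x": 0,"y": 0,"z": 0.008,"twist": 0},{"x": 0,"y": 0,"z": 0.008,"twist": 0}])

```text
time: 21.05
tool_pos: [624.3, 28.1, 152.7]
tcp_rot: [3.142, 0.0, 3.049]
contact_force: [0.2, 0.5, -0.8]
grip_width: 8.6
finger_force: 30.0
```

Run:
```python
from h import *
st(); print(bot.get_obs()['moment'])
```

```text
{'time': 21.05, 'tool_pos': [624.35, 28.059, 152.666], 'tcp_rot': [3.142, 0.0, 3.049], 'contact_force': [0.162, 0.536, -0.817], 'grip_width': 8.635, 'finger_force': 30.0, 'joint_positions': [-0.078, 0.609, 1.366, 0.0, 1.166, -1.556]}
[ 0.05367616 -0.00066307 -0.02808664]
```

Emit:
play_rows(commands=[{"x": 0,"y": 0,"z": 0.003,"twist": 0},{"x": 0,"y": 0,"z": 0.006,"twist": 0},{"x": 0,"y": 0,"z": 0.009,"twist": 0},{"x": 0,"y": 0,"z": 0.011,"twist": 0},{"x": 0,"y": 0,"z": 0.013,"twist": 0},{"x": 0,"y": 0,"z": 0.014,"twist": 0},{"x": 0,"y": 0,"z": 0.0155,"twist": 0},{"x": 0,"y": 0,"z": 0.0155,"twist": 0}])

```text
time: 21.85
tool_pos: [624.4, 28.1, 138.1]
tcp_rot: [3.142, 0.001, 3.049]
contact_force: [-2.3, 0.1, 4.6]
grip_width: 8.8
finger_force: 30.0
```

Run:
```python
from h import *
st(); print(bot.get_obs()['moment'])
```

```text
{'time': 21.85, 'tool_pos': [624.357, 28.059, 138.149], 'tcp_rot': [3.142, 0.001, 3.049], 'contact_force': [-2.331, 0.082, 4.59], 'grip_width': 8.832, 'finger_force': 30.001, 'joint_positions': [-0.078, 0.624, 1.383, 0.0, 1.134, -1.556]}
[0.06220085 0.4641987  0.01370864]
```

Emit:
play_rows(commands=[{"x": 0,"y": 0,"z": 0,"twist": 5},{"x": 0,"y": 0,"z": 0,"twist": 10},{"x": 0,"y": 0,"z": 0,"twist": 15},{"x": 0,"y": 0,"z": 0,"twist": 20},{"x": 0,"y": 0,"z": 0,"twist": 25},{"x": 0,"y": 0,"z": 0,"twist": 30},{"x": 0,"y": 0,"z": 0,"twist": 35},{"x": 0,"y": 0,"z": 0,"twist": 35}])

```text
time: 22.65
tool_pos: [623.5, 25.8, 138.1]
tcp_rot: [-3.138, 0.001, 2.436]
contact_force: [-6.1, -7.9, 7.2]
grip_width: 8.9
finger_force: 30.0
```

Run:
```python
from h import *
st(); print(bot.get_obs()['moment'])
```

```text
{'time': 22.65, 'tool_pos': [623.508, 25.781, 138.119], 'tcp_rot': [-3.138, 0.001, 2.436], 'contact_force': [-6.141, -7.881, 7.164], 'grip_width': 8.852, 'finger_force': 30.009, 'joint_positions': [-0.08, 0.623, 1.384, -0.004, 1.136, -0.943]}
[-1.54488784  1.1767106   0.07804683]
```

Emit:
play_rows(commands=[{"x": 0,"y": -0.002,"z": 0,"twist": 0},{"x": -0.0003,"y": -0.003,"z": 0,"twist": 4},{"x": -0.0005,"y": -0.0035,"z": 0,"twist": 9},{"x": -0.0007,"y": -0.004,"z": 0,"twist": 14},{"x": -0.0009,"y": -0.0045,"z": 0,"twist": 19},{"x": -0.0011,"y": -0.005,"z": 0,"twist": 24},{"x": -0.0012,"y": -0.0052,"z": 0,"twist": 28},{"x": -0.0012,"y": -0.0052,"z": 0,"twist": 28}])

```text
time: 23.45
tool_pos: [621.7, 24.0, 138.1]
tcp_rot: [3.141, -0.001, 1.948]
contact_force: [-3.0, 2.0, 6.5]
grip_width: 8.9
finger_force: 30.0
```

Run:
```python
from h import *
s=shot('side'); st(); print(bot.get_obs()['moment'])
i=s['pixels'][:,:,::-1]; cv2.imwrite('pics/z6.png',cv2.resize(i[150:300,230:430],(800,600),interpolation=2))
```

```text
{'time': 23.5, 'tool_pos': [621.656, 24.011, 138.1], 'tcp_rot': [3.141, -0.001, 1.949], 'contact_force': [-2.697, 1.716, 6.71], 'grip_width': 8.646, 'finger_force': 30.002, 'joint_positions': [-0.085, 0.619, 1.392, 0.001, 1.13, -0.464]}
[0.30260473 0.69543324 0.00943463]
```

View pics/z6.png

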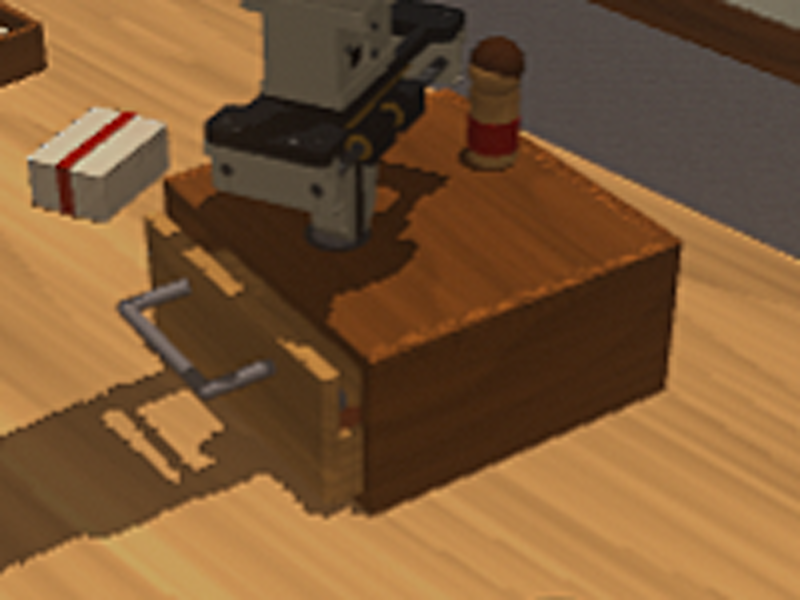

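The drawer has sprung out a little and the key is seated. I'll release it, partly opening the jaw, and lift straight up.

Emit:
play_rows(commands=[{"x": 0,"y": 0,"z": 0,"twist": 0},{"x": 0,"y": 0,"z": 0,"twist": 0},{"x": 0,"y": 0,"z": 0,"twist": 0},{"x": 0,"y": 0,"z": 0,"twist": 0},{"x": 0,"y": 0,"z": 0,"twist": 0},{"x": 0,"y": 0,"z": 0,"twist": 0},{"x": 0,"y": 0,"z": 0,"twist": 0},{"x": 0,"y": 0,"z": 0,"twist": 0}], jaw=0.68)

```text
time: 24.3
tool_pos: [621.9, 23.3, 137.1]
tcp_rot: [3.141, -0.0, 1.95]
contact_force: [-0.5, 0.2, -0.3]
grip_width: 29.4
finger_force: 0.0
```

Emit:
play_rows(commands=[{"x": 0,"y": 0,"z": -0.004,"twist": 0},{"x": 0,"y": 0,"z": -0.015,"twist": 0},{"x": 0,"y": 0,"z": -0.04,"twist": 0},{"x": 0,"y": 0,"z": -0.07,"twist": 0},{"x": 0,"y": 0,"z": -0.1,"twist": 0},{"x": 0,"y": 0,"z": -0.1,"twist": 0},{"x": 0,"y": 0,"z": -0.1,"twist": 0},{"x": 0,"y": 0,"z": -0.1,"twist": 0}])

```text
time: 25.1
tool_pos: [621.4, 23.4, 236.4]
tcp_rot: [-3.14, -0.001, 1.95]
contact_force: [-0.0, -0.0, -0.1]
grip_width: 29.1
finger_force: 0.0
```

Run:
```python
from h import *
s=bot.capture('side'); st()
# handle bar ends in the 4x crop of z6 (drawer has not moved): (125,303) (205,388)
P=[onz(s,230+a/4,150+b/4,74) for a,b in((125,303),(205,388))]; print(np.round(P,1).tolist(),np.mean(P,0).round(1))
w=-.164; h=np.array([619,27.5])-97*np.array([np.cos(w),np.sin(w)])-25*np.array([np.cos(w),np.sin(w)]); print('from lock, 25 out',h.round(1))
go([*h,240],w+np.pi/2)
```

```text
{'time': 25.15, 'tool_pos': [621.319, 23.347, 236.064], 'tcp_rot': [-3.14, -0.001, 1.95], 'contact_force': [0.073, 0.913, 0.491], 'grip_width': 29.455, 'finger_force': 0.0, 'joint_positions': [-0.086, 0.534, 1.26, 0.0, 1.35, -0.465]}
[[513.4, 100.4, 74.0], [494.2, 0.3, 74.0]] [503.8  50.4  74. ]
from lock, 25 out [498.6  47.4]
go x 0.0677 y -0.1051 z -0.0039 twist 31.1
```

Emit:
play_rows(commands=[{"x": 0.014,"y": -0.02,"z": 0,"twist": 6},{"x": 0.028,"y": -0.04,"z": 0,"twist": 13},{"x": 0.042,"y": -0.06,"z": 0,"twist": 20},{"x": 0.055,"y": -0.08,"z": 0,"twist": 26},{"x": 0.068,"y": -0.103,"z": 0,"twist": 32},{"x": 0.068,"y": -0.103,"z": 0,"twist": 32},{"x": 0.068,"y": -0.103,"z": 0,"twist": 32},{"x": 0.068,"y": -0.103,"z": 0,"twist": 32}])

```text
time: 25.95
tool_pos: [501.7, 48.2, 236.8]
tcp_rot: [3.142, -0.0, 1.392]
contact_force: [-0.2, 0.1, 0.6]
grip_width: 29.3
finger_force: 0.0
```

Run:
```python
from h import *
st(); go([501,48.5,140],1.39)
```

```text
{'time': 25.95, 'tool_pos': [501.712, 48.217, 236.849], 'tcp_rot': [3.142, -0.0, 1.392], 'contact_force': [-0.215, 0.101, 0.57], 'grip_width': 29.272, 'finger_force': 0.0, 'joint_positions': [-0.056, 0.317, 1.605, -0.0, 1.22, 0.122]}
go x 0.0002 y -0.0008 z 0.0968 twist 0.1
```

Emit:
play_rows(commands=[{"x": 0,"y": 0,"z": 0.03,"twist": 0},{"x": 0,"y": 0,"z": 0.06,"twist": 0},{"x": 0,"y": 0,"z": 0.09,"twist": 0},{"x": 0,"y": 0,"z": 0.11,"twist": 0},{"x": 0,"y": 0,"z": 0.12,"twist": 0},{"x": 0,"y": 0,"z": 0.12,"twist": 0},{"x": 0,"y": 0,"z": 0.12,"twist": 0},{"x": 0,"y": 0,"z": 0.12,"twist": 0}])

```text
time: 26.75
tool_pos: [502.0, 48.3, 118.2]
tcp_rot: [3.139, -0.0, 1.391]
contact_force: [-0.6, 0.2, 0.1]
grip_width: 29.3
finger_force: 0.0
```

Run:
```python
from h import *
s=shot('side'); st()
i=s['pixels'][:,:,::-1]; cv2.imwrite('pics/z7.png',cv2.resize(i[170:290,230:390],(800,600),interpolation=2))
```

```text
{'time': 26.8, 'tool_pos': [501.866, 48.346, 118.245], 'tcp_rot': [3.139, -0.0, 1.391], 'contact_force': [0.063, 0.25, 0.68], 'grip_width': 29.53, 'finger_force': 0.0, 'joint_positions': [-0.056, 0.456, 1.762, 0.0, 0.921, 0.123]}
```

View pics/z7.png

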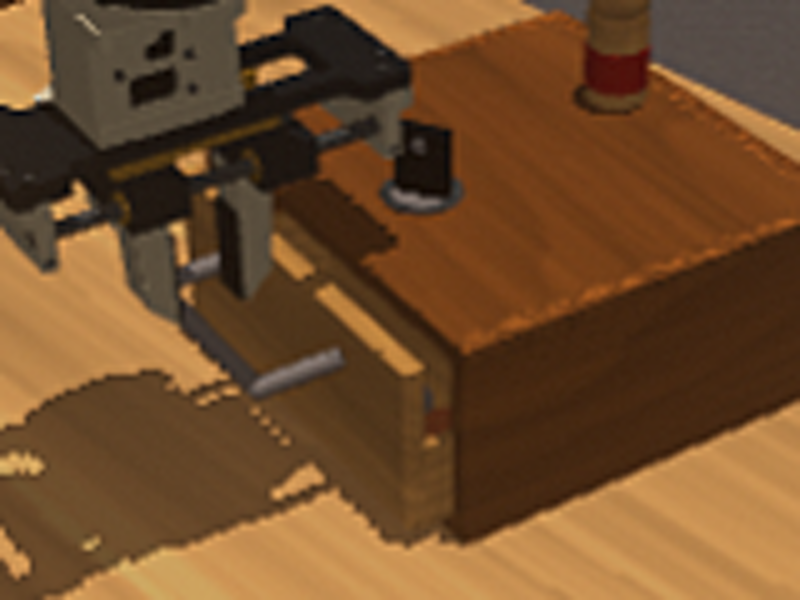

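The key head sits fully home on the lock face, and the fingers straddle the handle bar (near (205,335) in the crop). I'll descend with a 2 mm shift away from the key.

Emit:
play_rows(commands=[{"x": 0,"y": -0.002,"z": 0.003,"twist": 0},{"x": 0,"y": -0.002,"z": 0.008,"twist": 0},{"x": 0,"y": -0.002,"z": 0.014,"twist": 0},{"x": 0,"y": -0.002,"z": 0.02,"twist": 0},{"x": 0,"y": -0.002,"z": 0.026,"twist": 0},{"x": 0,"y": -0.002,"z": 0.032,"twist": 0},{"x": 0,"y": -0.002,"z": 0.034,"twist": 0},{"x": 0,"y": -0.002,"z": 0.034,"twist": 0}])

```text
time: 27.6
tool_pos: [498.9, 48.8, 82.7]
tcp_rot: [-3.141, 0.0, 1.391]
contact_force: [-0.5, -0.7, -0.1]
grip_width: 29.3
finger_force: 0.0
```

Run:
```python
from h import *
st()
```

```text
{'time': 27.6, 'tool_pos': [498.868, 48.776, 82.689], 'tcp_rot': [-3.141, 0.0, 1.391], 'contact_force': [-0.482, -0.672, -0.139], 'grip_width': 29.267, 'finger_force': 0.0, 'joint_positions': [-0.056, 0.507, 1.801, 0.0, 0.834, 0.124]}
```

Emit:
play_rows(commands=[{"x": 0,"y": 0,"z": 0,"twist": 0},{"x": 0,"y": 0,"z": 0,"twist": 0},{"x": 0,"y": 0,"z": 0,"twist": 0},{"x": 0,"y": 0,"z": 0,"twist": 0},{"x": 0,"y": 0,"z": 0,"twist": 0},{"x": 0,"y": 0,"z": 0,"twist": 0},{"x": 0,"y": 0,"z": 0,"twist": 0},{"x": 0,"y": 0,"z": 0,"twist": 0}], jaw=1)

```text
time: 28.4
tool_pos: [499.2, 48.7, 83.4]
tcp_rot: [3.141, -0.0, 1.391]
contact_force: [-0.1, 0.3, 4.5]
grip_width: 9.2
finger_force: 30.0
```

Emit:
play_rows(commands=[{"x": 0,"y": -0.004,"z": 0,"twist": 0},{"x": 0,"y": -0.01,"z": 0,"twist": 0},{"x": 0,"y": -0.018,"z": 0,"twist": 0},{"x": 0,"y": -0.026,"z": 0,"twist": 0},{"x": 0,"y": -0.034,"z": 0,"twist": 0},{"x": 0,"y": -0.042,"z": 0,"twist": 0},{"x": 0,"y": -0.05,"z": 0,"twist": 0},{"x": 0,"y": -0.05,"z": 0,"twist": 0}])

```text
time: 29.2
tool_pos: [448.4, 57.6, 83.4]
tcp_rot: [-3.141, 0.001, 1.392]
contact_force: [-1.3, -3.8, 6.8]
grip_width: 8.9
finger_force: 30.0
```

Run:
```python
from h import *
st()
```

```text
{'time': 29.2, 'tool_pos': [448.415, 57.632, 83.378], 'tcp_rot': [-3.141, 0.001, 1.392], 'contact_force': [-1.332, -3.81, 6.797], 'grip_width': 8.877, 'finger_force': 29.997, 'joint_positions': [-0.042, 0.438, 1.933, -0.001, 0.772, 0.138]}
```

Moved 51 mm, drawer about 76 mm out. Continuing to the stop.

Emit:
play_rows(commands=[{"x": 0,"y": -0.005,"z": 0,"twist": 0},{"x": 0,"y": -0.009,"z": 0,"twist": 0},{"x": 0,"y": -0.012,"z": 0,"twist": 0},{"x": 0,"y": -0.015,"z": 0,"twist": 0},{"x": 0,"y": -0.017,"z": 0,"twist": 0},{"x": 0,"y": -0.019,"z": 0,"twist": 0},{"x": 0,"y": -0.019,"z": 0,"twist": 0},{"x": 0,"y": -0.019,"z": 0,"twist": 0}])

```text
time: 30.0
tool_pos: [435.3, 59.9, 83.5]
tcp_rot: [3.132, -0.0, 1.391]
contact_force: [15.0, -8.0, -8.2]
grip_width: 9.1
finger_force: 30.0
```

Run:
```python
from h import *
st()
```

```text
{'time': 30.0, 'tool_pos': [435.299, 59.927, 83.525], 'tcp_rot': [3.132, -0.0, 1.391], 'contact_force': [15.008, -8.045, -8.238], 'grip_width': 9.074, 'finger_force': 29.994, 'joint_positions': [-0.037, 0.417, 1.974, -0.002, 0.741, 0.144]}
```

The end stop is reached: 65 mm travel and the force is rising. Relax the pull, release and rise.

Emit:
play_rows(commands=[{"x": 0,"y": 0.002,"z": 0,"twist": 0},{"x": 0,"y": 0.004,"z": 0,"twist": 0},{"x": 0,"y": 0.005,"z": 0,"twist": 0},{"x": 0,"y": 0.005,"z": 0,"twist": 0},{"x": 0,"y": 0.005,"z": 0,"twist": 0},{"x": 0,"y": 0.005,"z": 0,"twist": 0},{"x": 0,"y": 0.005,"z": 0,"twist": 0},{"x": 0,"y": 0.005,"z": 0,"twist": 0}])

```text
time: 30.8
tool_pos: [435.9, 59.8, 83.4]
tcp_rot: [3.141, 0.001, 1.391]
contact_force: [1.3, -4.1, 6.8]
grip_width: 9.0
finger_force: 30.0
```

Emit:
play_rows(commands=[{"x": 0,"y": 0,"z": 0,"twist": 0},{"x": 0,"y": 0,"z": 0,"twist": 0},{"x": 0,"y": 0,"z": 0,"twist": 0},{"x": 0,"y": 0,"z": 0,"twist": 0},{"x": 0,"y": 0,"z": 0,"twist": 0},{"x": 0,"y": 0,"z": 0,"twist": 0},{"x": 0,"y": 0,"z": 0,"twist": 0},{"x": 0,"y": 0,"z": 0,"twist": 0}], jaw=0.68)

```text
time: 31.6
tool_pos: [436.1, 60.2, 83.1]
tcp_rot: [3.142, -0.0, 1.391]
contact_force: [0.4, 0.2, -0.6]
grip_width: 29.3
finger_force: 0.0
```

Emit:
play_rows(commands=[{"x": 0,"y": 0,"z": -0.01,"twist": 0},{"x": 0,"y": 0,"z": -0.03,"twist": 0},{"x": 0,"y": 0,"z": -0.06,"twist": 0},{"x": 0,"y": 0,"z": -0.1,"twist": 0},{"x": 0,"y": 0,"z": -0.15,"twist": 0},{"x": 0.04,"y": 0,"z": -0.16,"twist": 0},{"x": 0.09,"y": 0,"z": -0.16,"twist": 0},{"x": 0.12,"y": 0,"z": -0.16,"twist": 0}])

```text
time: 32.4
tool_pos: [457.9, 180.6, 244.9]
tcp_rot: [3.139, -0.002, 1.391]
contact_force: [0.9, -0.5, -0.5]
grip_width: 28.9
finger_force: 0.0
```

Run:
```python
from h import *
s=shot('side','end.png'); st()
```

```text
{'time': 32.45, 'tool_pos': [458.167, 183.524, 244.423], 'tcp_rot': [3.14, -0.004, 1.393], 'contact_force': [-0.96, 2.107, -0.544], 'grip_width': 29.364, 'finger_force': 0.0, 'joint_positions': [0.224, 0.289, 1.622, 0.003, 1.227, 0.401]}
```

View pics/end.png

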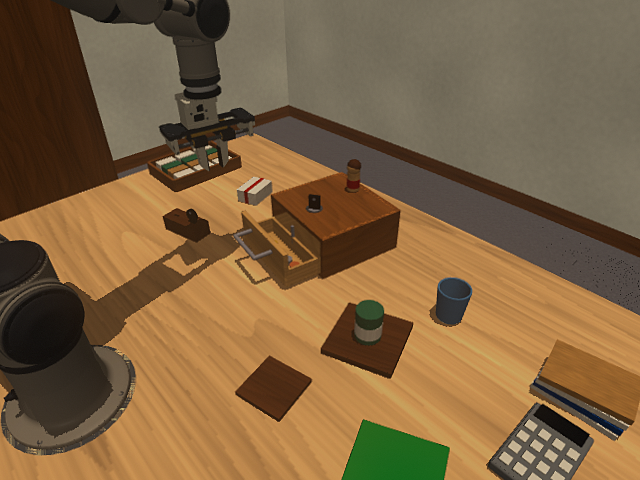

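The picture shows the drawer open, the key seated at (315,203), the tin upright on the board at (369,322), and the other things where they were. Handing in.

```bash
python3 -c "
from plant import bot
print(bot.close_job())"
```

```text
the job is handed in; nothing more can be done
None
```

The job is handed in at about 32 s of robot time, with no verdict returned: the tin is upright on the larger brown board, the square key is fully home and turned, and the drawer is pulled to its end stop; the other items look undisturbed in the last picture.

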